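Close the bottle garden and crack its cap for air

TASK

The cap of the bottle garden in the wooden stand is only started on its thread: screw it down until it bottoms out, then back it off a quarter turn so that the garden can breathe. Finish while still holding the cap there between the fingers, without letting go, so that I can tape it in that position; leave everything else on the table where it is.

Things in the scene. Friction and masses are not known exactly. Their poses are not given: they have to be found in the camera images.
- stand: plywood stand (140 x 140 mm base, four posts, 123 mm high) with a clear bottle wedged upright in it; one fixed piece, it neither moves nor turns; origin: middle of its underside, on the table, z up; bottle and screw axis rise straight up from it; the bottle is 82 mm wide up to 168 mm, narrows to a 37 mm neck at 208 mm; bead and band 41 mm wide at 219 to 229 mm, just below the cap
- cap_mid (a point): centre, half-way up, of the white ribbed round screw cap on that bottle, 43 mm wide (44 over its ribs), 22 mm high, on the stand's axis; bottomed out, this centre is 241 mm above the table, and 4.2 mm higher per full turn unscrewed; z up, x and y turn with the cap
- cap (a joint): how far the cap is unscrewed, in rad: 0 is bottomed out on a solid stop, and it grows anticlockwise seen from above (right-hand thread: clockwise closes). Starts at 2.8 to 5.4. Steady light drag of 0.06 N m; it stays wherever it is left, and pressing down on it does not turn it
- garden: smaller bottle garden, 70 mm wide, 162 mm tall, standing free and already closed with its own 34 mm cap; bystander, loose; origin in the middle of its underside, z up
- pot: terracotta plant pot with a seedling, 100 mm wide, 84 mm tall to the rim, about 170 mm with its leaves; bystander, loose; origin in the middle of its underside, z up
- flask: steel travel flask with a black lid, 78 mm wide, 202 mm tall; bystander, loose; origin in the middle of its underside, z up
- spray: spray can, 65 mm wide, 192 mm tall; bystander, loose; origin in the middle of its underside, z up
- tub: open white tub of clay pebbles, 108 mm wide, 75 mm tall; bystander, loose; origin in the middle of its underside, z up
- tape: roll of masking tape lying flat, 94 mm wide, 24 mm high; bystander, loose; origin in the middle of its underside, z up
- scissors: scissors lying flat, about 150 mm long, 9 mm high; bystander, loose; origin near the middle of its length, on its underside
- spoon: planting spoon lying flat, 200 mm long, under 30 mm high; bystander, loose; origin on its underside, x along it
Not all that is in view belongs to the job. What is shaped like the stand but green or purple is not meant.

How it is judged:
By the outcome, as a careful person would: the job done as asked, in the order asked, and still so for the second after the job is handed in, while the arm keeps its last pose, push and grip.
It also fails if it takes over 54 s, if anything falls off the work surface, if the arm or the gripper's body presses on something with over 40 N, if the wrist force passes 120 N, or if a joint passes its speed limit or range.

ROBOT

A 6-joint arm with a two-finger parallel gripper is mounted at the origin on the work surface. World frame = base frame: x ahead of the robot, y to its left, z up, the work surface at z = 0. Lengths are in m, angles in rad, forces in N, time in s.
With the tool pointing down it reaches from about 0.35 to 0.85 m from the base axis. Payload 8.1 kg.
Tool frame: the origin (TCP) lies at the very end of the fingers, on their centre line; the grasp point (between the pads) lies 19 mm behind it; x points along the fingers, y is the direction in which the jaws open and shut, and the axes are right-handed (so a half turn about x gives the same grasp; the last joint's range is limited). The gripper opens to 93 mm and grips with 3 to 60 N. Pads are 15 mm wide; open, the fingers measure 128 mm over their backs; the gripper's body (75 mm by 188 mm) begins 65 mm behind the grasp point.
Start: joints at [1.108, 0.13, 1.488, -0, 1.523, -0.085], TCP at [0.221, 0.558, 0.219] pointing down, gripper open.
Joint ranges: [-2.96, 2.96], [-0.89, 2.26], [0.02, 2.5], [-1.34, 4.48], [0, 2.73], [-2.66, 2.66]. Speed limits (rad/s): [2.39, 2.39, 2.79, 3.14, 3.14, 3.14].

INTERFACE

Orientations are given as a rotation vector (axis times angle).
In Python, from plant import * gives the robot as it stands. The module is installed in compiled form; this text tells all that it offers.
- The arm moves only by the tool apply_moves, never from a script. Its argument "series" is a list of rows, each an object with "jaw": the gripper's target within -1 to 1 (shut at 1, half-way at 0, fully open at -1); "linear": the shift along the tool's x, y, z normalised to -1 to 1, where 1 is 0.6 m, a list of three; "roll": the turn about the tool's x normalised to -1 to 1, where 1 is 30 degrees. A call has 1 to 20 rows; each row is the pose to reach, as a shift and turn from the pose measured when the call began, along the tool's axes at that moment; what a row does not reach only later rows make up. A row lasts 1/8 s, in which the tool goes at most 62.5 mm and 10.7 degrees, less where a joint would pass 70% of its speed; a pose out of reach is approached as far as the arm can. A call with a number of a shift or a turn outside -1 to 1 is refused whole. A call with a gripper value outside its range is refused whole. The fingers move at their own pace and stop on an object; "force" is the grip in N (left out, the last holds). Time passes only in rows, so rows that repeat a pose let the fingers close. It gives the time, the measured TCP pose, the force and the opening at its end, in the units of the state.
- read_state(): the state, without advancing time (a new reading comes with each control period).
- read_camera(name): name is "scene" or "top"; returns a dict with "pixels" (480x640x3 uint8, blue, green, red), "intrinsics" (3x3 intrinsics, pixels), "rvec" (rotation vector, rad) and "tvec" (3), from world to camera coordinates, as OpenCV has them. Camera axes: x right, y down, z forward; pixel columns grow to the right and rows downward; lengths in m; the calibration is good to about 2 mm. A picture is of the moment at which its call begins. There is no depth.
- close_job(): hands the job in, once; it reports no verdict.
The state is a dict: "t": time; "q": joint angles; "dq": joint speeds; "joint_torque": joint torques, N m; "tool_pos": TCP position; "orientation": TCP orientation; "force": force on the tool from outside, world axes, zero at the start; "wrist_torque": the same for the moment, N m; "opening": finger opening in m.
Only numpy, scipy, OpenCV 4.12 (cv2) and the standard library are available. Lean on these libraries where they do the work, as an engineer would, in place of code of your own. Each camera call takes 0.05 s, during which the arm holds its last target. There are 200 camera calls.

## Working session

There is one attempt and no reset: what is moved stays moved. The work goes in short steps, Python scripts to look and compute and a tool call to move; the robot and the scene stay as the last step left them, time stands still between calls to the robot, and variables do not carry over. Pictures are saved under pics/ and viewed, about 8 in all and at most 12, crops included, and the job is handed in when it is done.

Besides the shell and the picture viewer there is one more tool, called as a command line: name --argument value ..., lists and objects as JSON in quotes. apply_moves: Moves the arm, as the interface text tells. Its arguments: {"type":"object","properties":{"series":{"type":"array"},"force":{"type":"number"}},"required":["series"]}

```bash
mkdir -p pics
python3 - <<'E'
from plant import *
import cv2,pickle
d={}
for n in("scene","top"):
    c=read_camera(n);d[n]=c;cv2.imwrite(f"pics/{n}0.png",c["pixels"])
    R=cv2.Rodrigues(c["rvec"])[0];print(n,c["intrinsics"].round(1).tolist(),(-R.T@c["tvec"].ravel()).round(3),R[2].round(2))
pickle.dump(d,open("c0.pkl","wb"))
s=read_state();print({k:s[k] for k in("t","tool_pos","orientation","force","opening")})
E
```

```text
scene [[434.4, 0.0, 319.5], [0.0, 434.4, 239.6], [0.0, 0.0, 1.0]] [1.238 0.215 0.8  ] [-0.75 -0.15 -0.65]
top [[593.9, 0.0, 316.2], [0.0, 593.9, 241.0], [0.0, 0.0, 1.0]] [0.394 0.095 1.337] [ 0.1  -0.01 -0.99]
{'t': 0.1, 'tool_pos': array([0.22106296, 0.5572445 , 0.21771476]), 'orientation': array([ 0.29513484,  1.55084166, -0.29761972]), 'force': array([ 0.72825391, -0.2764328 , -0.91844739]), 'opening': 0.09303801842630174}
```

View pics/scene0.png

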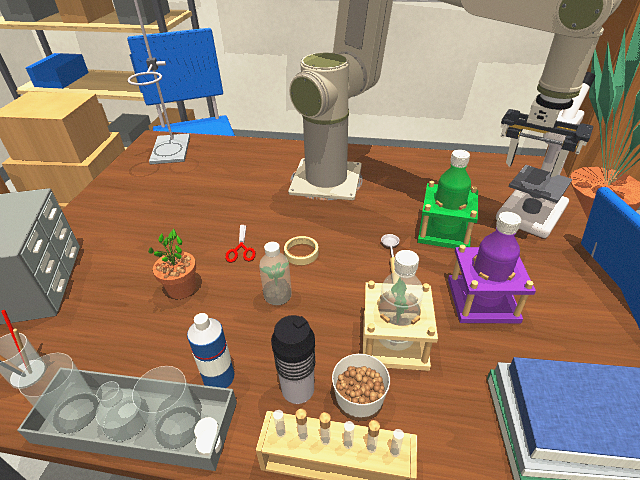

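View pics/top0.png

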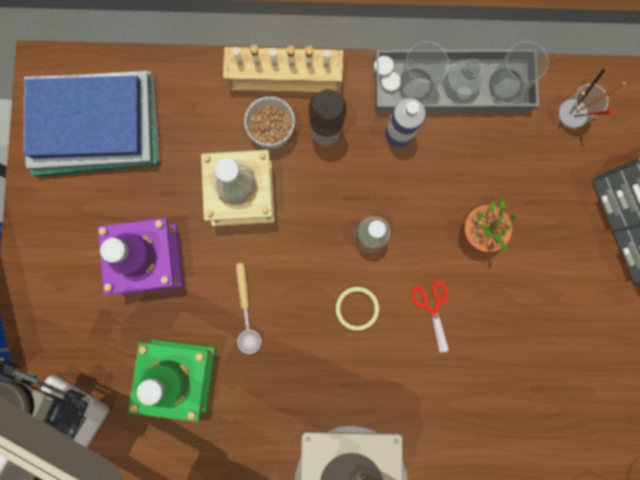

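The scene view shows the plywood stand at about (400,310), with its white cap at (406,263). The top view shows the same stand at (237,187), with its cap at (227,171). The green and purple stands are decoys. Next I'll triangulate the cap.

```bash
cat > h.py <<'E'
import cv2,numpy as np
def blob(c,uv,r=24,thr=165):
    im=c["pixels"].astype(int);x,y=uv
    hsv=cv2.cvtColor(c["pixels"],cv2.COLOR_BGR2HSV)
    m=((hsv[...,1]<40)&(hsv[...,2]>thr)).astype(np.uint8)
    w=np.zeros_like(m);w[y-r:y+r,x-r:x+r]=1
    n,l,st,ce=cv2.connectedComponentsWithStats(m*w,connectivity=4)
    k=1+np.argmax(st[1:,4]);return ce[k],st[k],(l==k)
def P(c):
    return c["intrinsics"]@np.c_[cv2.Rodrigues(c["rvec"])[0],c["tvec"].reshape(3)]
def tri(a,pa,b,pb):
    X=cv2.triangulatePoints(P(a),P(b),np.float64(pa).reshape(2,1),np.float64(pb).reshape(2,1)).ravel();return X[:3]/X[3]
def proj(c,X): 
    u=P(c)@np.r_[X,1];return u[:2]/u[2]
def ray(c,uv,z):
    R=cv2.Rodrigues(c["rvec"])[0];o=-R.T@c["tvec"].reshape(3);d=R.T@np.linalg.inv(c["intrinsics"])@np.r_[uv,1]
    return o+d*(z-o[2])/d[2]
def tool(s):
    return cv2.Rodrigues(np.float64(s["orientation"]))[0]
E
python3 - <<'E'
import pickle
from h import *; from plant import *
d=pickle.load(open("c0.pkl","rb"));S,T=d["scene"],d["top"]
a,sa,_=blob(S,(406,263));b,sb,_=blob(T,(227,171));print(a,sa,b,sb)
X=tri(S,a,T,b);print(X,proj(S,X)-a,proj(T,X)-b,ray(T,b,.243),ray(S,a,.243))
s=read_state();R=tool(s);print(R.round(3));print("to cap, tool axes/0.6:",R.T@(X-s["tool_pos"])/.6)
o=np.zeros((480,640,3),np.uint8)
cr=lambda c,u:cv2.resize(c["pixels"][u[1]-40:u[1]+40,u[0]-50:u[0]+50],None,fx=4,fy=4,interpolation=2)
cv2.imwrite("pics/crop1.png",np.hstack([cr(S,(406,263)),cr(T,(227,171))]))
E
```

```text
[407.07673267 261.25990099] [395 250  24  28 404] [226.28695652 169.6       ] [215 158  24  24 460]
[0.63460551 0.25969422 0.24387225] [-0.57400255  0.02387924] [-0.30724004  0.00424578] [0.63481997 0.2592521  0.243     ] [0.63343318 0.26080896 0.243     ]
[[-0.001  0.369  0.929]
 [-0.001  0.929 -0.369]
 [-1.    -0.002 -0.   ]]
to cap, tool axes/0.6: [-0.04336946 -0.20681836  0.82354606]
```

View pics/crop1.png

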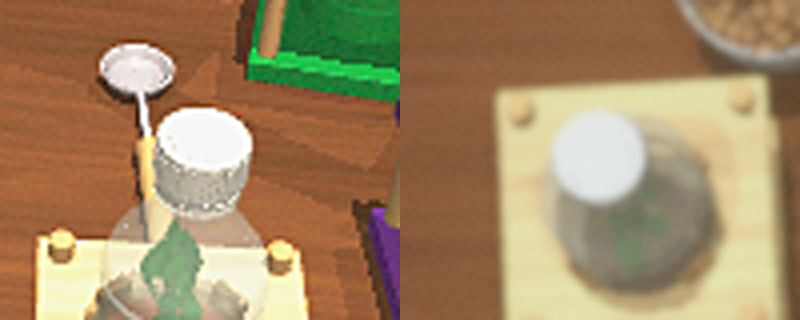

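apply_moves --series '[{"jaw":-1,"linear":[-0.1,0,0],"roll":-0.33},{"jaw":-1,"linear":[-0.19,0,0],"roll":-0.66},{"jaw":-1,"linear":[-0.24,0,0],"roll":-1},{"jaw":-1,"linear":[-0.24,0,0],"roll":-1}]' --force 30

```text
t: 0.6
tool_pos: [0.2216, 0.5584, 0.3648]
orientation: [-0.112, 1.566, 0.117]
force: [0.2, -0.3, -0.1]
opening: 0.0927
```

Run:
```python
import pickle
from h import *; from plant import *
d=pickle.load(open("c0.pkl","rb"));S,T=d["scene"],d["top"]
print(ray(T,[226.29,169.6],.255),ray(S,[406.8,256.9],.255),tri(S,[406.8,256.9],T,[226.29,169.6]))
s=read_state();R=tool(s);print(s["q"],s["tool_pos"],s["force"],s["wrist_torque"]);print(R.T@(np.r_[.632,.258,.36]-s["tool_pos"])/.6)
```

```text
[0.63217684 0.25744278 0.255     ] [0.63478221 0.25904197 0.255     ] [0.63262673 0.25827771 0.2528659 ]
[ 1.10762265e+00  1.17961814e-01  1.23830266e+00  1.97087141e-05
  1.78177414e+00 -6.09345895e-01] [0.22163995 0.55841721 0.3648058 ] [ 0.20555233 -0.27949696 -0.08922849] [ 0.02498613 -0.01674737  0.03008962]
[ 0.00748754 -0.59499748  0.60369433]
```

apply_moves --series '[{"jaw":-1,"linear":[0,-0.04,0.04],"roll":-0.1},{"jaw":-1,"linear":[0,-0.1,0.1],"roll":-0.2},{"jaw":-1,"linear":[0,-0.16,0.16],"roll":-0.3},{"jaw":-1,"linear":[0,-0.22,0.22],"roll":-0.4},{"jaw":-1,"linear":[0,-0.28,0.28],"roll":-0.5},{"jaw":-1,"linear":[0,-0.34,0.34],"roll":-0.6},{"jaw":-1,"linear":[0,-0.4,0.4],"roll":-0.7},{"jaw":-1,"linear":[0,-0.46,0.46],"roll":-0.8},{"jaw":-1,"linear":[0,-0.52,0.52],"roll":-0.9},{"jaw":-1,"linear":[0,-0.57,0.58],"roll":-1},{"jaw":-1,"linear":[0.007,-0.595,0.604],"roll":-1},{"jaw":-1,"linear":[0.007,-0.595,0.604],"roll":-1}]'

```text
t: 2.1
tool_pos: [0.6321, 0.2571, 0.3573]
orientation: [-0.519, 1.509, 0.523]
force: [-0.2, 0.1, -0.2]
opening: 0.0927
```

apply_moves --series '[{"jaw":-1,"linear":[0,0,0],"roll":-0.33},{"jaw":-1,"linear":[0,0,0],"roll":-0.66},{"jaw":-1,"linear":[0,0,0],"roll":-1},{"jaw":-1,"linear":[0,0,0],"roll":-1}]'

```text
t: 2.6
tool_pos: [0.6308, 0.2587, 0.3574]
orientation: [-0.921, 1.367, 0.926]
force: [-0.4, -0.7, 0.6]
opening: 0.0931
```

Run:
```python
from h import *; from plant import *
s=read_state();R=tool(s);print(s["t"],s["q"],s["tool_pos"],s["force"],s["wrist_torque"]);print(R.T@(np.r_[.633,.258,.36]-s["tool_pos"])/.6)
print(R.round(3))
cv2.imwrite("pics/s2.png",read_camera("scene")["pixels"])
```

```text
2.6 [ 0.31228238  0.35467467  0.97812969  0.00319191  1.81080739 -2.44663983] [0.63077851 0.25867617 0.3573739 ] [-0.38907819 -0.66781763  0.57328842] [ 0.09963326  0.05108539 -0.0455881 ]
[-0.00439008 -0.00384025  0.00033893]
[[-0.003 -0.928  0.373]
 [ 0.002  0.373  0.928]
 [-1.     0.004  0.001]]
```

apply_moves --series '[{"jaw":-1,"linear":[0.02,-0.003,0],"roll":-0.15},{"jaw":-1,"linear":[0.08,-0.003,0],"roll":-0.33},{"jaw":-1,"linear":[0.14,-0.003,0],"roll":-0.33},{"jaw":-1,"linear":[0.19,-0.003,0],"roll":-0.33},{"jaw":-1,"linear":[0.215,-0.003,0],"roll":-0.33},{"jaw":-1,"linear":[0.215,-0.003,0],"roll":-0.33}]'

```text
t: 3.4
tool_pos: [0.6314, 0.2582, 0.2274]
orientation: [-1.047, 1.305, 1.054]
force: [-1.0, -0.1, 0.8]
opening: 0.0931
```

Run:
```python
from h import *; from plant import *
s=read_state();R=tool(s);print(s["t"],s["q"],s["tool_pos"],s["force"],s["wrist_torque"]);print(R.T@(np.r_[.633,.258,.227]-s["tool_pos"])/.6)
S=read_camera("scene")["pixels"];T=read_camera("top")["pixels"]
cr=lambda c,u:cv2.resize(c[u[1]-70:u[1]+70,u[0]-66:u[0]+67],None,fx=3,fy=3,interpolation=2)
cv2.imwrite("pics/crop2.png",np.hstack([cr(S,(406,250)),cr(T,(227,171))]))
```

```text
3.4 [ 0.31134239  0.35436075  1.21249193  0.00309354  1.57878473 -2.61661423] [0.63144294 0.25821602 0.22739804] [-1.02495779 -0.13333096  0.84678135] [0.07318202 0.1301116  0.01919607]
[ 0.00065033 -0.00261577  0.00019787]
```

View pics/crop2.png

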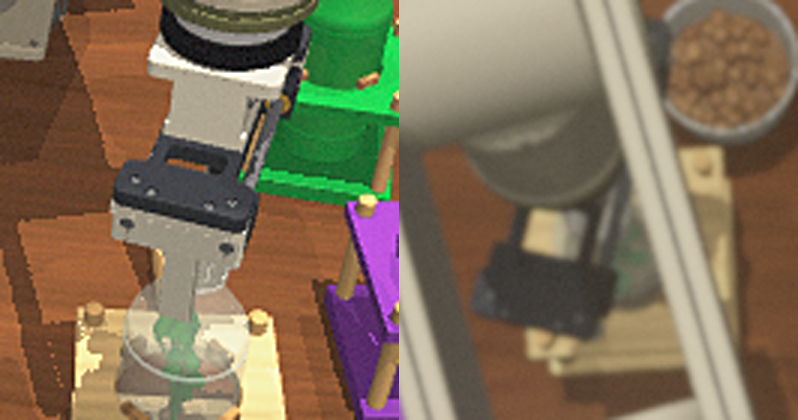

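The left crop shows the near finger in front of the cap at about (180,290), and the cap is straddled as intended. The top view is mostly hidden by the arm. Next I'll close the jaws.

apply_moves --series '[{"jaw":1,"linear":[0,0,0],"roll":0},{"jaw":1,"linear":[0,0,0],"roll":0},{"jaw":1,"linear":[0,0,0],"roll":0},{"jaw":1,"linear":[0,0,0],"roll":0},{"jaw":1,"linear":[0,0,0],"roll":0},{"jaw":1,"linear":[0,0,0],"roll":0}]' --force 25

```text
t: 4.25
tool_pos: [0.6323, 0.2585, 0.23]
orientation: [-1.048, 1.302, 1.054]
force: [-3.7, -0.9, 1.0]
opening: 0.0426
```

```bash
cat > st.py <<'E'
from h import *; from plant import *
s=read_state();R=tool(s);print(s["t"],"q",s["q"].round(3),"q6-q1 deg",np.degrees(s["q"][5]-s["q"][0]).round(2),"pos",s["tool_pos"].round(4),"Ftool",(R.T@s["force"]).round(2),"Mw",s["wrist_torque"].round(3),"Mx",(R.T@s["wrist_torque"])[0].round(3),"tq6",s["joint_torque"][5].round(3),"op",round(float(s["opening"]),4))
print("yaw",np.degrees(np.arctan2(R[1,1],R[0,1])).round(2))
E
python3 st.py
```

```text
4.25 q [ 0.311  0.353  1.21   0.003  1.58  -2.618] q6-q1 deg -167.81 pos [0.6323 0.2585 0.23  ] Ftool [-0.97  3.46 -1.64] Mw [ 0.149  0.747 -0.008] Mx 0.01 tq6 -0.002 op 0.0426
yaw 167.81
```

apply_moves --series '[{"jaw":1,"linear":[0.0001,0,0],"roll":0.25},{"jaw":1,"linear":[0.0003,0,0],"roll":0.5},{"jaw":1,"linear":[0.0005,0,0],"roll":0.75},{"jaw":1,"linear":[0.0006,0,0],"roll":1},{"jaw":1,"linear":[0.0006,0,0],"roll":1}]'

```text
t: 4.88
tool_pos: [0.6322, 0.2585, 0.2297]
orientation: [-0.65, 1.471, 0.655]
force: [-0.8, -0.0, -0.1]
opening: 0.0431
```

```bash
python3 st.py
```

```text
4.875 q [ 0.311  0.353  1.21   0.003  1.58  -2.095] q6-q1 deg -137.85 pos [0.6322 0.2585 0.2297] Ftool [ 0.1   0.59 -0.55] Mw [-0.02   0.235 -0.007] Mx 0.008 tq6 1.404 op 0.0431
yaw 137.85
```

apply_moves --series '[{"jaw":1,"linear":[0.0001,0,0],"roll":0.25},{"jaw":1,"linear":[0.0003,0,0],"roll":0.5},{"jaw":1,"linear":[0.0005,0,0],"roll":0.75},{"jaw":1,"linear":[0.0006,0,0],"roll":1}]'

```text
t: 5.38
tool_pos: [0.6322, 0.2586, 0.2293]
orientation: [-0.242, 1.559, 0.247]
force: [-0.7, 0.4, -0.0]
opening: 0.0426
```

```bash
python3 st.py
```

```text
5.375 q [ 0.311  0.353  1.211  0.003  1.579 -1.57 ] q6-q1 deg -107.82 pos [0.6322 0.2586 0.2293] Ftool [ 0.02  0.62 -0.56] Mw [-0.021  0.148  0.062] Mx -0.062 tq6 -2.124 op 0.0426
yaw 107.82
```

apply_moves --series '[{"jaw":1,"linear":[0.0001,0,0],"roll":0.25},{"jaw":1,"linear":[0.0003,0,0],"roll":0.5},{"jaw":1,"linear":[0.0005,0,0],"roll":0.75},{"jaw":1,"linear":[0.0006,0,0],"roll":1}]'

```text
t: 5.88
tool_pos: [0.6322, 0.2586, 0.229]
orientation: [0.169, 1.567, -0.165]
force: [0.3, 0.4, 0.7]
opening: 0.0428
```

```bash
python3 st.py
```

```text
5.875 q [ 0.311  0.353  1.211  0.003  1.578 -1.046] q6-q1 deg -77.79 pos [0.6322 0.2586 0.229 ] Ftool [-0.67  0.5   0.19] Mw [0.015 0.107 0.067] Mx -0.067 tq6 -2.124 op 0.0428
yaw 77.79
```

apply_moves --series '[{"jaw":1,"linear":[0.0001,0,0],"roll":0.25},{"jaw":1,"linear":[0.0003,0,0],"roll":0.5},{"jaw":1,"linear":[0.0005,0,0],"roll":0.75},{"jaw":1,"linear":[0.0006,0,0],"roll":1}]'

```text
t: 6.38
tool_pos: [0.6322, 0.2587, 0.2286]
orientation: [0.578, 1.496, -0.575]
force: [-0.2, 0.4, -0.3]
opening: 0.0424
```

```bash
python3 st.py
```

```text
6.375 q [ 0.312  0.353  1.212  0.003  1.578 -0.522] q6-q1 deg -47.76 pos [0.6322 0.2587 0.2286] Ftool [ 0.34  0.19 -0.38] Mw [-0.057  0.135  0.084] Mx -0.084 tq6 -2.124 op 0.0424
yaw 47.76
```

apply_moves --series '[{"jaw":1,"linear":[0.0002,0,0],"roll":0.25},{"jaw":1,"linear":[0.0003,0,0],"roll":0.5},{"jaw":1,"linear":[0.0005,0,0],"roll":0.75},{"jaw":1,"linear":[0.0006,0,0],"roll":1}]'

```text
t: 6.88
tool_pos: [0.6322, 0.2587, 0.2283]
orientation: [0.98, 1.343, -0.978]
force: [0.0, -0.0, -0.3]
opening: 0.0425
```

```bash
python3 st.py
```

```text
6.875 q [0.312 0.353 1.212 0.003 1.577 0.002] q6-q1 deg -17.73 pos [0.6322 0.2587 0.2283] Ftool [0.27 0.01 0.04] Mw [-0.058  0.147  0.087] Mx -0.086 tq6 -2.124 op 0.0425
yaw 17.73
```

apply_moves --series '[{"jaw":1,"linear":[0.0001,0,0],"roll":0.22},{"jaw":1,"linear":[0.0003,0,0],"roll":0.44},{"jaw":1,"linear":[0.0004,0,0],"roll":0.66}]'

```text
t: 7.25
tool_pos: [0.6323, 0.2587, 0.228]
orientation: [1.237, 1.195, -1.236]
force: [-2.1, 0.6, -0.1]
opening: 0.0425
```

```bash
python3 st.py
```

```text
7.25 q [0.312 0.353 1.212 0.003 1.576 0.348] q6-q1 deg 2.08 pos [0.6323 0.2587 0.228 ] Ftool [ 0.12 -2.12 -0.5 ] Mw [-0.104  0.161  0.046] Mx -0.045 tq6 -1.862 op 0.0425
yaw -2.07
```

apply_moves --series '[{"jaw":1,"linear":[0.0001,0,0],"roll":0.22},{"jaw":1,"linear":[0.0003,0,0],"roll":0.44},{"jaw":1,"linear":[0.0004,0,0],"roll":0.66}]'

```text
t: 7.62
tool_pos: [0.6323, 0.2587, 0.228]
orientation: [1.485, 1.008, -1.485]
force: [-1.9, -5.4, 0.4]
opening: 0.0426
```

```bash
python3 st.py
```

```text
7.625 q [0.312 0.353 1.213 0.003 1.576 0.693] q6-q1 deg 21.83 pos [0.6323 0.2587 0.228 ] Ftool [-0.43  0.22  5.74] Mw [-1.172  0.536  0.698] Mx -0.695 tq6 -1.234 op 0.0426
yaw -21.83
```

apply_moves --series '[{"jaw":1,"linear":[0.0001,0,0],"roll":0.15},{"jaw":1,"linear":[0.0002,0,0],"roll":0.33}]'

```text
t: 7.88
tool_pos: [0.6324, 0.2588, 0.228]
orientation: [1.604, 0.898, -1.604]
force: [-4.1, -6.3, 1.6]
opening: 0.0423
```

```bash
python3 st.py
```

```text
7.875 q [0.312 0.353 1.213 0.003 1.576 0.864] q6-q1 deg 31.64 pos [0.6324 0.2588 0.228 ] Ftool [-1.61 -0.23  7.49] Mw [-1.138  0.748  0.763] Mx -0.76 tq6 -1.016 op 0.0423
yaw -31.64
```

The torque has jumped from -0.07 to -0.7 N m and z has stopped falling, so the cap has bottomed out. The last few degrees were pad slip. I'll unwind in small steps to find where the cap starts to follow.

apply_moves --series '[{"jaw":1,"linear":[0,0,0],"roll":-0.03},{"jaw":1,"linear":[0,0,0],"roll":-0.03}]'

```text
t: 8.12
tool_pos: [0.6323, 0.2586, 0.228]
orientation: [1.591, 0.911, -1.591]
force: [-1.9, -1.4, 2.1]
opening: 0.0423
```

```bash
python3 st.py
```

```text
8.125 q [0.312 0.353 1.213 0.003 1.576 0.845] q6-q1 deg 30.54 pos [0.6323 0.2586 0.228 ] Ftool [-2.08 -0.92  2.1 ] Mw [-0.302  0.406  0.151] Mx -0.149 tq6 -0.071 op 0.0423
yaw -30.53
```

apply_moves --series '[{"jaw":1,"linear":[0,0,0],"roll":-0.05},{"jaw":1,"linear":[0,0,0],"roll":-0.05}]'

```text
t: 8.38
tool_pos: [0.6323, 0.2587, 0.228]
orientation: [1.572, 0.93, -1.571]
force: [-2.3, -1.4, 1.3]
opening: 0.0426
```

```bash
python3 st.py
```

```text
8.375 q [0.312 0.353 1.213 0.003 1.576 0.817] q6-q1 deg 28.94 pos [0.6323 0.2587 0.228 ] Ftool [-1.34 -1.4   2.33] Mw [-0.217  0.431  0.056] Mx -0.054 tq6 -0.288 op 0.0426
yaw -28.94
```

apply_moves --series '[{"jaw":1,"linear":[0,0,0],"roll":-0.05},{"jaw":1,"linear":[0,0,0],"roll":-0.05}]'

```text
t: 8.62
tool_pos: [0.6323, 0.2586, 0.228]
orientation: [1.553, 0.947, -1.553]
force: [-1.6, -0.9, 1.4]
opening: 0.0425
```

```bash
python3 st.py
```

```text
8.625 q [0.312 0.353 1.213 0.003 1.576 0.79 ] q6-q1 deg 27.39 pos [0.6323 0.2586 0.228 ] Ftool [-1.43 -0.99  1.58] Mw [-0.134  0.355  0.072] Mx -0.071 tq6 -0.262 op 0.0425
yaw -27.39
```

apply_moves --series '[{"jaw":1,"linear":[-0.0001,0,0],"roll":-0.25},{"jaw":1,"linear":[-0.0003,0,0],"roll":-0.5}]'

```text
t: 8.88
tool_pos: [0.6323, 0.2587, 0.2282]
orientation: [1.365, 1.105, -1.364]
force: [-1.8, -0.4, 1.0]
opening: 0.0426
```

```bash
python3 st.py
```

```text
8.875 q [0.312 0.353 1.212 0.003 1.577 0.524] q6-q1 deg 12.15 pos [0.6323 0.2587 0.2282] Ftool [-1.04 -1.68  0.78] Mw [-0.173  0.359 -0.101] Mx 0.102 tq6 2.157 op 0.0426
yaw -12.15
```

apply_moves --series '[{"jaw":1,"linear":[-0.0001,0,0],"roll":-0.25},{"jaw":1,"linear":[-0.0003,0,0],"roll":-0.5},{"jaw":1,"linear":[-0.0005,0,0],"roll":-0.75},{"jaw":1,"linear":[-0.0006,0,0],"roll":-1}]'

```text
t: 9.38
tool_pos: [0.6323, 0.2587, 0.2286]
orientation: [0.975, 1.345, -0.973]
force: [-1.9, -0.7, 1.3]
opening: 0.0424
```

```bash
python3 st.py
```

```text
9.375 q [ 0.312  0.353  1.212  0.003  1.577 -0.004] q6-q1 deg -18.1 pos [0.6323 0.2587 0.2286] Ftool [-1.25 -2.02  0.03] Mw [-0.195  0.362 -0.082] Mx 0.083 tq6 2.123 op 0.0424
yaw 18.1
```

apply_moves --series '[{"jaw":1,"linear":[-0.0001,0,0],"roll":-0.25},{"jaw":1,"linear":[-0.0003,0,0],"roll":-0.5},{"jaw":1,"linear":[-0.0005,0,0],"roll":-0.75},{"jaw":1,"linear":[-0.0006,0,0],"roll":-1}]'

```text
t: 9.88
tool_pos: [0.6322, 0.2586, 0.2289]
orientation: [0.57, 1.497, -0.567]
force: [-1.9, -0.9, 1.3]
opening: 0.0424
```

```bash
python3 st.py
```

```text
9.875 q [ 0.312  0.353  1.211  0.003  1.578 -0.532] q6-q1 deg -48.35 pos [0.6322 0.2586 0.2289] Ftool [-1.25 -1.9  -0.83] Mw [-0.178  0.349 -0.012] Mx 0.013 tq6 2.123 op 0.0424
yaw 48.35
```

apply_moves --series '[{"jaw":1,"linear":[-0.0001,0,0],"roll":-0.2},{"jaw":1,"linear":[-0.0002,0,0],"roll":-0.38},{"jaw":1,"linear":[-0.0002,0,0],"roll":-0.38},{"jaw":1,"linear":[-0.0002,0,0],"roll":-0.38}]'

```text
t: 10.38
tool_pos: [0.6322, 0.2587, 0.2291]
orientation: [0.417, 1.533, -0.414]
force: [-1.7, -0.0, 0.0]
opening: 0.0428
```

```bash
python3 st.py
python3 - <<'E'
from plant import *; import cv2
cv2.imwrite("pics/s3.png",read_camera("scene")["pixels"])
E
```

```text
10.375 q [ 0.312  0.353  1.211  0.003  1.578 -0.729] q6-q1 deg -59.63 pos [0.6322 0.2587 0.2291] Ftool [-0.05 -0.86 -1.45] Mw [-0.192  0.344  0.04 ] Mx -0.039 tq6 0.004 op 0.0428
yaw 59.63
```

View pics/s3.png

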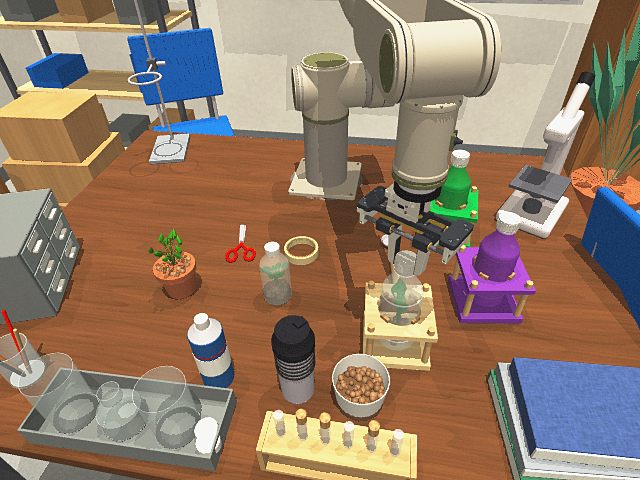

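The scene view shows the fingers on the cap at (406,263), with the bystanders where they were. The tool has turned back 90° from the release point, and the TCP has risen 1.1 mm (1.05 mm expected). Handing in.

```bash
python3 -c "
from plant import *
print(close_job())"
```

```text
the job is handed in; nothing more can be done
None
```

I screwed the cap down until it bottomed out, backed it off about a quarter turn, and handed the job in with the fingers still holding it at 25 N. That was at about 10.4 s on the robot's clock, against the 54 s limit.

- **Bottoming out:** after roughly 170–190° of closing, the torque rose from about 0.07 to 0.7 N m and the height stopped falling at 0.228 m. The pads then slipped over the cap for some degrees before I stopped.
- **Quarter turn:** the fingers turned back 89.9°, counted from where I estimate the torque unwound to zero. The drag reversed to about +0.1 N m on the way, so the cap was following. The fingers rose 1.1 mm, against 1.05 mm expected for a quarter turn.
- **Uncertainty:** just after release, the torque at rest read slightly negative (-0.05 to -0.07 N m) when I expected slightly positive. The cap's angle is therefore uncertain by about 3°. The cap's ribs can't be read in the pictures, so I have no visual check of the angle.
- **Everything else:** the last picture shows the other things where they were. Forces read between moves stayed under 10 N.

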